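Shut off the sealer's air under a sliding cover

ROBOT

A 6-joint arm with a two-finger parallel gripper is mounted at the origin on the work surface. World frame = base frame: x ahead of the robot, y to its left, z up, the work surface at z = 0. Lengths are in m, angles in degrees, forces in N, time in s.
With the tool pointing down it reaches from about 0.275 to 0.725 m from the base axis. Payload 15.9 kg.
Tool frame: the origin (TCP) lies at the very end of the fingers, on their centre line; the grasp point (between the pads) lies 19 mm behind it (manip.pinch_z is the distance from the TCP to the grasp point, in m); z points along the fingers, x is the direction in which the jaws open and shut, and the axes are right-handed (so a half turn about z gives the same grasp; the last joint's range is limited). The gripper opens to 85 mm and grips with 20 to 120 N. Pads are 22 mm wide; open, the fingers measure 114 mm over their backs; the gripper's body (76 mm by 85 mm) begins 54 mm behind the grasp point. The pads swing forward as they close: fully open they stand 13 mm farther back than shut.
Start: joints at [-63.369, 12.198, -1.971, 75.831, 0, 90], TCP at [0.224, -0.447, 0.231] pointing down, gripper open.
Joint ranges: [-170.91, 170.91], [-42.67, 98.43], [-65.05, 77.54], [-120.47, 116.71], [-90, 82.35], [-180, 180]. Speed limits (degrees/s): [108.29, 108.29, 136.94, 147.25, 180, 180].

INTERFACE

Orientations are given as a 3x3 rotation matrix whose columns are the frame's x, y, z axes.
In Python, from cell import sensors, vision, ticket, manip gives the robot as it stands.
- The arm moves only by the shell command python3 -m jog 'ROWS' [FORCE]. ROWS is JSON, a list of rows, each a list of 3 entries, a list of its own where there are three numbers: the shift along the tool's x, y, z in units of 30 mm (1.0 is 30 mm), then the turn, a rotation vector about the tool's x, y, z in units of 8 degrees (1.0 is 8 degrees), then the finger opening in mm, from 0 to 85.4. A call has 1 to 12 rows; each row is the pose to reach, as a shift and turn from the pose measured when the call began, along the tool's axes at that moment; what a row does not reach only later rows make up. A row lasts 1/8 s, in which the tool goes at most 62.5 mm and 10.7 degrees, less where a joint would pass 70% of its speed; a pose out of reach is approached as far as the arm can. A call with a gripper value outside its range is refused whole. The fingers move at their own pace and stop on an object; FORCE is the grip in N (left out, the last holds). Time passes only in rows, so rows that repeat a pose let the fingers close. It gives the time, the measured TCP pose, the force and the opening at its end, in the units of the state.
- sensors.read_state(): the state, without advancing time (a new reading comes with each control period).
- vision.capture(name): name is "side" or "top" or "wrist"; returns the picture (400x640x3 uint8, red, green, blue); there is no depth.
- vision.camera_params(name): a dict with "fx", "fy", "cx", "cy" (pixels), "R" (3x3) and "t" (3): a world point X has camera coordinates R X + t; the wrist camera has in their place "mount" (4x4, takes a point from camera to tool coordinates, whose origin is the TCP and whose axes are the tool frame's). Camera axes: x right, y down, z forward; pixel columns grow to the right and rows downward; lengths in m; the calibration is good to about 2 mm. The wrist camera is an equidistant fisheye: a pixel r from the principal point sees the ray r / f radians off the axis. A picture is of the moment at which its call begins: read the wrist's pose just before it. camera_params takes no time and is no camera call.
- ticket.close_job(): hands the job in, once; it reports no verdict.
Trained networks look in the newest picture that a camera, given by its name, has taken for a name from the list of things; names that differ only in an ending like _2 or _b are one class to them, and where a whole thing is asked for, a point or a joint stands for the part that bears it (a point fixed in the world has none). Each returns a list of dicts, best first, with "p" (0 to 1); they miss things now and then, are a little off and sometimes report something else, mostly with a low value. They report only what shows in the picture. A call takes as long as a camera call.
- vision.search_frame(camera, query): "position" ([column, row] in pixels, amid what is visible of it).
- vision.outline_of(camera, query): "pixels" (400x640 bool, what is visible of it) and "position" ([column, row] in pixels, amid what is visible of it).
- vision.landmark_of(camera, query): "position" ([column, row] in pixels: a listed point, or the origin of a listed thing).
The state is a dict: "clock": time; "qpos": joint angles; "qvel": joint speeds; "effort": joint torques, N m; "ee_pos": TCP position; "tcp_rot": TCP orientation; "ft_force": force on the tool from outside, world axes, zero at the start; "ft_torque": the same for the moment, N m; "grip_width": finger opening in m.
Only numpy, scipy, OpenCV 4.12 (cv2) and the standard library are available. Lean on these libraries where they do the work, as an engineer would, in place of code of your own. Each camera call takes 0.05 s, during which the arm holds its last target.

TASK

The shift is over at the packing bench: shut off the compressed air to the bag sealer. With the fingertips, push the loose metal cover of the white valve box fully back, away from the robot, against its far stop (slide it, never lift it), then push the red handle inside clockwise (seen from above) to its shut stop. Leave the blue handle and everything else on the bench where they are, and leave the cover open.

Things in the scene. Friction and masses are not known exactly. Their poses are not given: they have to be found in the camera images.
- airbox: Fixed white valve box, grey deck, dark edging, 314 (x) by 254 (y) by 95 mm high. Origin: centre of its underside, on the bench; x points from the well (robot's side) to the plain deck (far side), z up. Deck and ledges are 85 mm above the bench; side fences and far stop, 5 mm thick, reach 95 mm, the near stop 91 mm.
- well (a point): Centre of the well's mouth, 85 mm above the bench, axes as the box's. The open well measures 137 (box x) by 224 mm (box y), floor 22 mm above the bench. The red and the blue valve stand in it side by side, pivots 88 mm apart along box y; which is on which side changes, and the cover hides both at the start.
- cover: Loose aluminium plate 150 (x) by 239 (y) by 8 mm, about 0.5 kg, lying on the box between the fences with 2.5 mm play each side. Origin: centre of its underside; axes as the box's. It starts over the well, at box x = -75 to -60 mm, and slides along box +x, against 2 to 7 N, to the far stop (origin at box x = +77 mm; from +55 mm it counts as fully back).
- rib (a point): Middle of the upright, robot-facing face of the orange push rib on the cover, at cover x = -23, y = 0, 18 mm above the plate's underside; axes as the cover's. The rib is 90 mm wide (y) and stands 20 mm above the plate; its back slopes down away from the robot, so it cannot well be pinched.
- red_handle (a joint): Angle of the red handle, rad. 0 = open: along the pipe, pointing to box -x (towards the robot). It turns clockwise seen from above, its end swinging to box +y, to the hard stop at 1.571 = shut, pointing to box +y. It starts at 0 to 0.3; friction (0.3 N m, some 7 N at the grip) keeps it where it is left.
- red_pivot (a point): On the red handle's upright turning axis, 65 mm above the bench, axes as the box's. The handle reaches 58 mm from it; the red grip, 18 to 58 mm out, is 16 mm wide and 58 to 72 mm above the bench. The pipe below runs along box x, top 42 mm above the bench; the valve body, within 22 mm of the axis, tops out at 48 mm.
- red_grip (a point): Point in the middle of the red grip's width and height, 45 mm from the turning axis; it turns with the handle, whose -x axis points along it from the axis to its end.
- blue_handle (a joint): Angle of the blue valve handle, built and read like the red one; starts between 0 and 0.1 and must stay there.
- blue_grip (a point): Like red_grip, on the blue handle.
- jar: Bystander: closed jar, 56 mm across, 85 mm high, to the left of the box. Origin: centre of its underside.
- tape: Bystander: yellow roll of tape lying flat, 96 mm across, 48 mm high, to the right of the box. Origin: centre of its underside.
- cup: Bystander: blue cup, 76 mm across, 80 mm high, far left. Origin: centre of its underside.
- carton: Bystander: small closed cardboard carton, 100 by 70 by 50 mm, far left. Origin: centre of its underside.
- screwdriver: Bystander: screwdriver lying on the bench at the far right, about 200 mm long. Origin: near its middle, on the bench.
- spacer: Bystander: white plastic ring, 60 mm across, 12 mm high, far right. Origin: centre of its underside.

How it is judged:
By the outcome, as a careful person would: the job done as asked, in the order asked, and still so for the second after the job is handed in, with the robot touching nothing.
It also fails if it takes over 45 s, if anything falls off the work surface, if the arm or the gripper's body presses on something with over 40 N, if the wrist force passes 120 N, or if a joint passes its speed limit or range.

## Working session

There is one attempt and no reset: what is moved stays moved. The work goes in short steps, Python scripts to look and compute and a shell command to move; the robot and the scene stay as the last step left them, time stands still between calls to the robot, and variables do not carry over. Pictures are saved under pics/ and viewed, and the job is handed in when it is done.

```bash
ls; mkdir -p pics; cat > h.py <<'E'
import numpy as np, cv2
from cell import sensors, vision, ticket, manip
def save(name,img): cv2.imwrite('pics/'+name+'.png',img[:,:,::-1])
def ray(cam,px,st=None):
    p=vision.camera_params(cam)
    x=(px[0]-p['cx'])/p['fx'];y=(px[1]-p['cy'])/p['fy']
    if cam!='wrist':
        R=np.array(p['R']);t=np.array(p['t'])
        return -R.T@t, R.T@np.array([x,y,1.])
    r=np.hypot(x,y); d=np.array([np.sin(r)*x/r,np.sin(r)*y/r,np.cos(r)]) if r>0 else np.array([0,0,1.])
    M=np.array(p['mount']);st=st or sensors.read_state()
    Rt=np.array(st['tcp_rot']);o=np.array(st['ee_pos'])+Rt@M[:3,3]
    return o,Rt@M[:3,:3]@d
def atz(cam,px,z,st=None):
    o,d=ray(cam,px,st); return o+d*(z-o[2])/d[2]
def proj(cam,X,st=None):
    p=vision.camera_params(cam);X=np.array(X,float)
    if cam!='wrist': c=np.array(p['R'])@X+np.array(p['t']); return [p['fx']*c[0]/c[2]+p['cx'],p['fy']*c[1]/c[2]+p['cy']]
    M=np.array(p['mount']);st=st or sensors.read_state()
    t=np.array(st['tcp_rot']).T@(X-np.array(st['ee_pos']));c=M[:3,:3].T@(t-M[:3,3])
    th=np.arctan2(np.hypot(c[0],c[1]),c[2]);n=np.hypot(c[0],c[1])
    return [p['fx']*th*c[0]/n+p['cx'],p['fy']*th*c[1]/n+p['cy']]
E
python3 - <<'E'
from h import *
np.set_printoptions(precision=4,suppress=True)
s=sensors.read_state();print(s)
for c in ['top','side','wrist']:
    save(c+'0',vision.capture(c))
for q,z in [('rib',.103),('cover',.085),('well',.085),('airbox',0)]:
    for c in ['top','side']:
        r=vision.landmark_of(c,q)
        if r: print(q,c,r[0]['p'],r[0]['position'],atz(c,r[0]['position'],z))
E
```

```text
pics
{'clock': 0.0, 'qpos': array([-63.3694,  12.2276,  -2.0092,  75.8328,   0.0005,  89.9995]), 'qvel': array([-0.025 ,  0.0475,  0.0101, -0.0387, -0.0458, -0.0574]), 'effort': array([  0.0002, -68.6167,  48.7115,   0.0179,  -0.0001,   0.0001]), 'ee_pos': array([ 0.224 , -0.4466,  0.2308]), 'tcp_rot': array([[ 0.4482, -0.8939, -0.0005],
       [-0.8939, -0.4482,  0.0011],
       [-0.0012, -0.    , -1.    ]]), 'ft_force': array([-0.2483,  0.9574, -0.5194]), 'ft_torque': array([-0.0131, -0.0082, -0.0431]), 'grip_width': 0.08531889690723}
rib top 0.76 [326.9, 199.1] [ 0.5188 -0.0408  0.103 ]
rib side 0.61 [316.9, 278.2] [ 0.5259 -0.319   0.103 ]
cover top 0.73 [328.0, 192.7] [ 0.5382 -0.0444  0.085 ]
cover side 0.82 [310.4, 203.2] [ 0.5364 -0.0417  0.085 ]
well top 0.65 [329.1, 167.6] [ 0.6089 -0.0484  0.085 ]
airbox top 0.7 [329.4, 169.0] [ 0.6182 -0.0512  0.    ]
airbox side 0.65 [330.8, 230.0] [ 0.5956 -0.0708  0.    ]
```

View pics/top0.png

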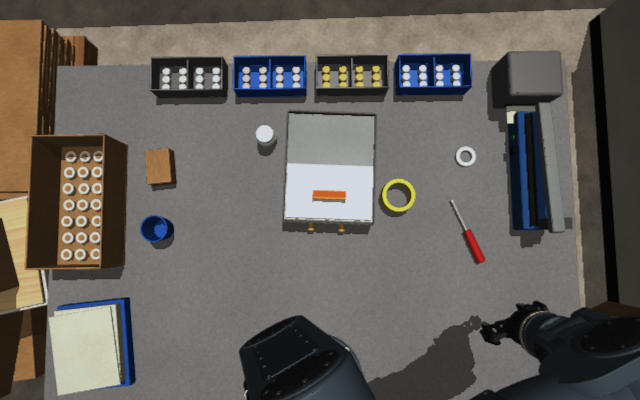

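View pics/side0.png

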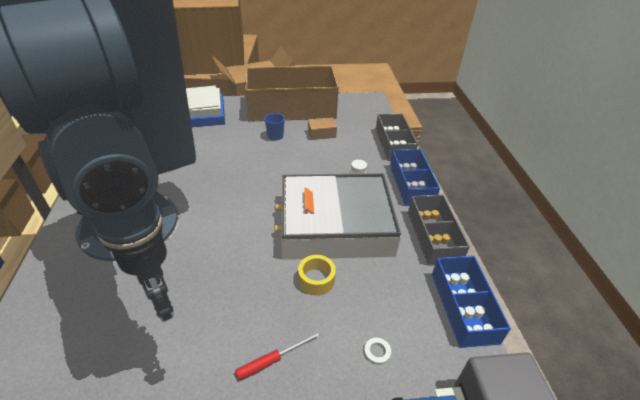

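The top view shows the box at columns 285–376, rows 112–222, with the orange rib near (329,196). The tape is close on the right at (398,195) and the jar at (264,134). I'll zoom in to fit the box pose.

```bash
python3 - <<'E'
from h import *
im=cv2.imread('pics/top0.png')
c=cv2.resize(im[100:245,270:425],None,fx=5,fy=4.1*5/4.1,interpolation=cv2.INTER_CUBIC)
c=c[:600] if c.shape[0]>600 else c
c=cv2.resize(im[105:225,270:420],None,fx=5,fy=5,interpolation=cv2.INTER_CUBIC)
cv2.imwrite('pics/topz.png',c)
r=vision.capture('top')
for q in ['airbox','cover','rib']:
    o=vision.outline_of('top',q)
    if o:
        m=o[0]['pixels'].astype(np.uint8)
        if q=='rib': m=m
        cs=max(cv2.findContours(m,0,2)[0],key=cv2.contourArea)
        R=cv2.minAreaRect(cs);print(q,o[0]['p'],R)
        for b in cv2.boxPoints(R): print(b,atz('top',b,{'airbox':.095,'cover':.093,'rib':.11}[q])[:2].round(4))
E
```

```text
airbox 0.56 ((330.0517578125, 143.80870056152344), (91.4638442993164, 68.10279083251953), 1.1017061471939087)
[283.67355 176.9745 ] [0.5825 0.0781]
[284.983  108.8843] [0.7753 0.0735]
[376.42996 110.6429 ] [ 0.7672 -0.1833]
[375.1205 178.7331] [ 0.5746 -0.1753]
cover 0.59 ((328.6455383300781, 191.1016082763672), (86.54322052001953, 53.949256896972656), 2.009553909301758)
[284.45465 216.54228] [0.4728 0.0767]
[286.34644 162.6262 ] [0.623  0.0707]
[372.83643 165.66093] [ 0.6116 -0.1701]
[370.94464 219.57701] [ 0.4616 -0.1616]
rib 0.89 ((328.5877990722656, 190.69024658203125), (86.48902893066406, 55.06686782836914), 1.7899105548858643)
[284.5044  216.85951] [0.4711 0.0752]
[286.22437 161.8195 ] [0.6223 0.0697]
[372.6712  164.52098] [ 0.612  -0.1675]
[370.95123 219.56099] [ 0.461  -0.1596]
```

View pics/topz.png

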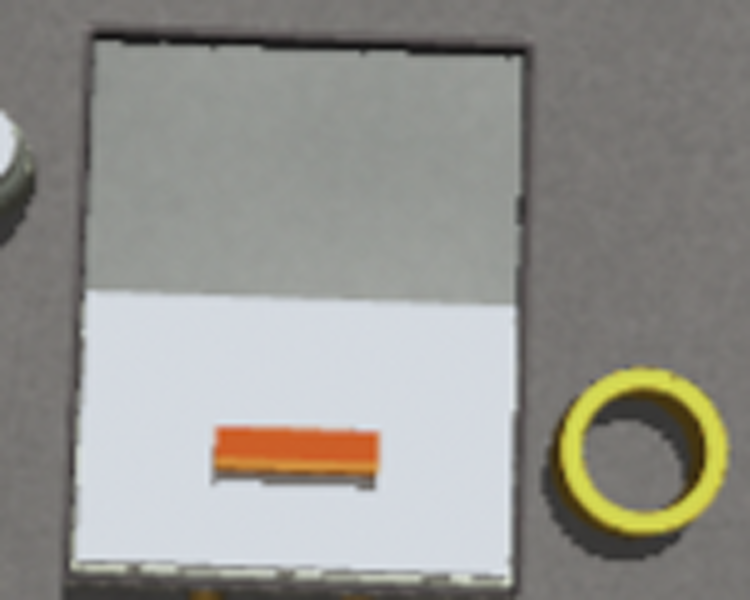

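```bash
cat >> h.py <<'E'
def box2w(B,p):
    x,y,a=B;c,s=np.cos(a),np.sin(a); return np.array([x+c*p[0]-s*p[1],y+s*p[0]+c*p[1],p[2]])
E
python3 - <<'E'
from h import *
from scipy.optimize import least_squares
obs=[((.157,.127,.095),(288.4,111.8)),((.157,-.127,.095),(376,114)),((-.157,.127,.091),(284.4,219.6)),((-.157,-.127,.091),(373,223.4))]
f=lambda B:np.ravel([np.array(proj('top',box2w(B,p)))-u for p,u in obs])
r=least_squares(f,[.61,-.05,-.04]);B=r.x;print(B,np.degrees(B[2]),r.fun.round(1))
# rib face lower/top edge
for u in [(212,475),(378,488),(212,462),(378,472)]:
    for z in (.093,.113):print(u,atz('top',(270+u[0]/5,105+u[1]/5),z)[:2].round(4))
for cx in(-.075,-.06):
    print(cx,box2w(B,(cx-.023,0,.103)),box2w(B,(cx+.075,0,.093)))
print(atz('top',(270+300/5,105+297/5),.093))
print(proj('top',(.5188,-.0408,.103)), vision.camera_params('top'))
im=cv2.imread('pics/top0.png')
def zoom(n,u,v):
    cv2.imwrite(n,cv2.resize(im[v-20:v+20,u-50:u+50],None,fx=8,fy=8,interpolation=cv2.INTER_NEAREST))
zoom('pics/ribz.png',329,196)
E
```

```text
[ 0.6102115  -0.05203495 -0.04580518] -2.624443539677939 [-1.3 -2.1  1.5 -1.3 -1.8  1.9  1.6  1.3]
(212, 475) [ 0.5176 -0.0008]
(212, 475) [ 0.516  -0.0012]
(378, 488) [ 0.5093 -0.0925]
(378, 488) [ 0.5078 -0.0913]
(212, 462) [ 0.5249 -0.0009]
(212, 462) [ 0.523  -0.0012]
(378, 472) [ 0.5182 -0.0927]
(378, 472) [ 0.5165 -0.0915]
-0.075 [ 0.51231429 -0.04754761  0.103     ] [ 0.6102115  -0.05203495  0.093     ]
-0.06 [ 0.52729856 -0.04823445  0.103     ] [ 0.62519577 -0.05272178  0.093     ]
[ 0.61654318 -0.05086988  0.093     ]
[np.float64(326.8996444833805), np.float64(199.10097721440582)] {'fx': 431.1332308452336, 'fy': 431.1332308452336, 'cx': 319.8412093540071, 'cy': 200.79007842471364, 'R': array([[-1.17417085e-02, -9.99930834e-01, -6.78047853e-04],
       [-9.96556767e-01,  1.17577434e-02, -8.20753697e-02],
       [ 8.20776652e-02, -2.87991894e-04, -9.96625895e-01]]), 't': array([-0.01527427,  0.52131388,  1.24266833])}
```

View pics/ribz.png

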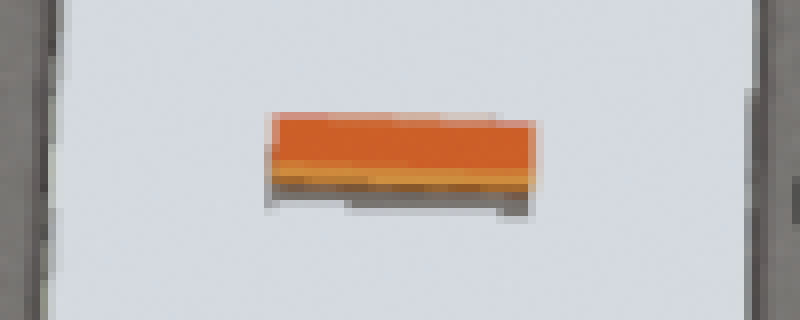

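The rib face is at about world (0.517, −0.047). Box is at (0.610, −0.052), yaw −2.6°, and the cover at about box x = −70 mm, which fits the stated range. I'll move to a point above and in front of the rib with the fingers shut.

```bash
python3 -m jog '[[[-8.26,-13.31,1.5],[0,0,-7.6],0],[[-8.26,-13.31,1.5],[0,0,-7.6],0],[[-8.26,-13.31,1.5],[0,0,-7.6],0],[[-8.26,-13.31,1.5],[0,0,-7.6],0],[[-8.26,-13.31,1.5],[0,0,-7.6],0],[[-8.26,-13.31,1.5],[0,0,-7.6],0],[[-8.26,-13.31,1.5],[0,0,-7.6],0],[[-8.26,-13.31,1.5],[0,0,-7.6],0],[[-8.26,-13.31,1.5],[0,0,-7.6],0],[[-8.26,-13.31,1.5],[0,0,-7.6],0],[[-8.26,-13.31,1.5],[0,0,-7.6],0],[[-8.26,-13.31,1.5],[0,0,-7.6],0]]' 60; python3 - <<'E'
from h import *
s=sensors.read_state();print(s['ee_pos'],s['tcp_rot'],s['qpos'],s['clock'],s['ft_force'])
save('w1',vision.capture('wrist'));save('s1',vision.capture('side'))
print(proj('wrist',s['ee_pos'],s))
for r in vision.landmark_of('wrist','rib'):print(r,atz('wrist',r['position'],.103,s))
E
```

```text
clock: 2.25
ee_pos: [0.4698, -0.0472, 0.1865]
tcp_rot: [[0.999, -0.046, 0.0], [-0.046, -0.999, -0.0], [0.0, 0.0, -1.0]]
ft_force: [-0.0, -0.6, -0.0]
grip_width: -0.0003
[ 0.46977725 -0.04718529  0.18652549] [[ 9.98935703e-01 -4.61229845e-02  3.63679444e-04]
 [-4.61229524e-02 -9.98935766e-01 -9.62671653e-05]
 [ 3.67732533e-04  7.93907388e-05 -9.99999929e-01]] [-5.73337945e+00  9.67183556e+00 -1.15948676e+01  6.87120127e+01
 -3.40647600e-03  8.69102093e+01] 2.25 [-0.0228993  -0.6426738  -0.02337212]
[np.float64(322.611631424486), np.float64(259.3616815366986)]
{'position': [383.5, 201.9], 'p': 0.57} [ 0.51737002 -0.0460532   0.103     ]
```

View pics/w1.png

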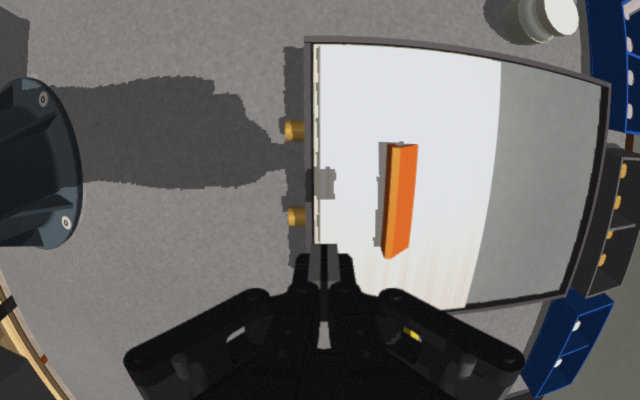

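View pics/s1.png

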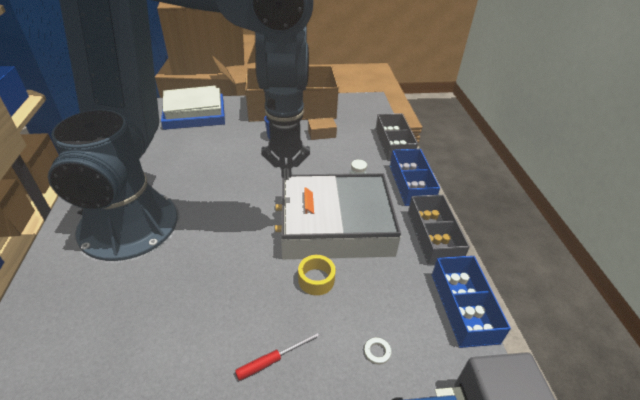

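The wrist camera agrees: the rib is at (0.517, −0.046) seen at (383,202), and the shut fingers are in front of it. I'll descend to tip z ≈ 99 mm and start the push.

```bash
python3 -m jog '[[[0,0,1],[0,0,0],0],[[0,0,2],[0,0,0],0],[[0,0,2.9],[0,0,0],0],[[0,0,2.9],[0,0,0],0],[[0.4,0,2.9],[0,0,0],0],[[0.7,0,2.9],[0,0,0],0],[[0.9,0,2.9],[0,0,0],0],[[1.1,0,2.9],[0,0,0],0],[[1.3,0,2.9],[0,0,0],0],[[1.5,0,2.9],[0,0,0],0],[[1.7,0,2.9],[0,0,0],0],[[1.9,0,2.9],[0,0,0],0]]'; python3 - <<'E'
from h import *
s=sensors.read_state()
save('w2',vision.capture('wrist'));save('t2',cv2.resize(vision.capture('top')[90:240,260:420],None,fx=4,fy=4))
for r in vision.landmark_of('wrist','rib'):print(r,atz('wrist',r['position'],.103,s))
for r in vision.landmark_of('top','rib'):print(r,atz('top',r['position'],.103,s))
E
```

```text
clock: 3.9
ee_pos: [0.5259, -0.0494, 0.0994]
tcp_rot: [[0.999, -0.046, -0.002], [-0.046, -0.999, 0.0], [-0.002, 0.0, -1.0]]
ft_force: [-9.7, 0.7, 7.8]
grip_width: -0.0
{'position': [345.6, 257.6], 'p': 0.76} [ 0.53792558 -0.04684286  0.103     ]
```

View pics/w2.png

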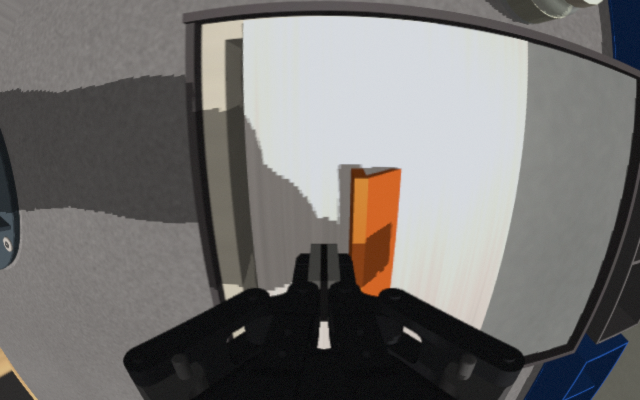

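View pics/t2.png

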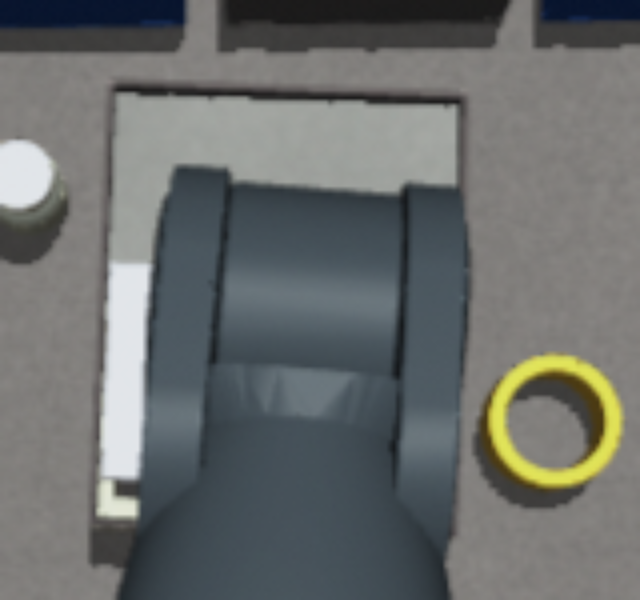

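The cover is sliding (rib now at 0.538) and a strip of well shows behind it. I'll keep pushing to the stop.

```bash
python3 -m jog '[[[0.4,0,0],[0,0,0],0],[[0.8,0,0],[0,0,0],0],[[1.2,0,0],[0,0,0],0],[[1.6,0,0],[0,0,0],0],[[2.0,0,0],[0,0,0],0],[[2.4,0,0],[0,0,0],0],[[2.8,0,0],[0,0,0],0],[[3.2,0,0],[0,0,0],0],[[3.5,0,0],[0,0,0],0],[[3.75,0,0],[0,0,0],0],[[3.9,0,0],[0,0,0],0]]'; python3 - <<'E'
from h import *
s=sensors.read_state()
save('w3',vision.capture('wrist'))
for r in vision.landmark_of('wrist','rib'):print(r,atz('wrist',r['position'],.103,s))
E
```

```text
clock: 5.48
ee_pos: [0.6432, -0.0548, 0.0992]
tcp_rot: [[0.999, -0.046, -0.002], [-0.046, -0.999, 0.0], [-0.002, 0.0, -1.0]]
ft_force: [-7.4, 1.2, 4.2]
grip_width: -0.0001
{'position': [346.9, 259.6], 'p': 0.81} [ 0.65579282 -0.05334473  0.103     ]
{'position': [166.8, 239.3], 'p': 0.68} [ 0.55800041 -0.03955304  0.103     ]
```

View pics/w3.png

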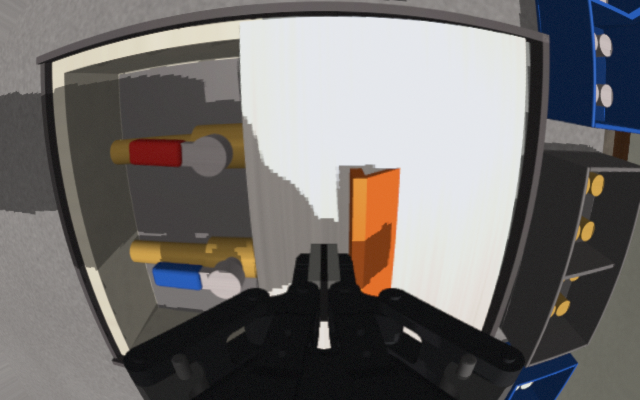

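The red handle is on the +y side at (157,152), the blue on −y, and a small gap to the far stop remains. I'll creep the rest of the way.

```bash
python3 -m jog '[[[0.1,0,0],[0,0,0],0],[[0.2,0,0],[0,0,0],0],[[0.3,0,0],[0,0,0],0]]';python3 -m jog '[[[0.1,0,0],[0,0,0],0],[[0.2,0,0],[0,0,0],0]]'
```

```text
clock: 5.95
ee_pos: [0.6512, -0.0547, 0.099]
tcp_rot: [[0.999, -0.045, -0.004], [-0.045, -0.999, 0.001], [-0.004, -0.001, -1.0]]
ft_force: [-19.3, 5.8, 12.9]
grip_width: 0.0004
clock: 6.2
ee_pos: [0.6529, -0.0539, 0.0988]
tcp_rot: [[0.999, -0.045, -0.012], [-0.045, -0.999, 0.003], [-0.012, -0.002, -1.0]]
ft_force: [-48.5, 9.0, 32.9]
grip_width: -0.0001
```

Force rose to 48 N, so the cover is at the stop. I'll back straight off, lift clear and look.

```bash
python3 -m jog '[[[-0.3,0,0],[0,0,0],0],[[-1.2,0,0],[0,0,0],0],[[-2.5,0,-1],[0,0,0],0],[[-4.2,0,-2.5],[0,0,0],0],[[-6,0,-3],[0,0,0],0],[[-6.5,1,-3],[0,0,0],0],[[-6.5,1,-3],[0,0,0],0]]'; python3 - <<'E'
from h import *
s=sensors.read_state();print(s['ee_pos'],s['ft_force'])
save('w4',vision.capture('wrist'));save('t4',cv2.resize(vision.capture('top')[90:240,260:420],None,fx=4,fy=4))
for q,z in [('red_pivot',.065),('red_grip',.065),('blue_grip',.065),('rib',.103),('cover',.085),('well',.085)]:
  for c in('wrist','top'):
    for r in vision.landmark_of(c,q)[:2]:print(q,c,r['p'],r['position'],atz(c,r['position'],z,s))
E
```

```text
clock: 7.08
ee_pos: [0.4572, -0.0764, 0.1917]
tcp_rot: [[0.999, -0.046, -0.01], [-0.046, -0.999, 0.002], [-0.01, -0.002, -1.0]]
ft_force: [-0.3, 0.4, -0.4]
grip_width: 0.0
[ 0.45723439 -0.07644682  0.19170635] [-0.28620685  0.4105227  -0.38938895]
red_pivot wrist 0.7 [453.7, 104.3] [5.77897818e-01 3.90317711e-04 6.50000000e-02]
red_pivot wrist 0.29 [525.9, 2.5] [0.66624897 0.11201261 0.065     ]
red_pivot top 0.62 [312.8, 180.6] [ 0.57530774 -0.00206528  0.065     ]
red_pivot top 0.21 [265.2, 142.7] [0.68619592 0.13305077 0.065     ]
red_grip wrist 0.75 [411.1, 96.7] [0.53690918 0.00617279 0.065     ]
red_grip top 0.51 [309.3, 194.5] [0.53574735 0.00826607 0.065     ]
blue_grip wrist 0.91 [401.4, 195.6] [ 0.52871198 -0.08465002  0.065     ]
rib wrist 0.7 [546.9, 168.6] [ 0.66387234 -0.05159287  0.103     ]
rib top 0.93 [326.8, 144.9] [ 0.66957825 -0.04249694  0.103     ]
rib top 0.26 [266.4, 143.0] [0.67691235 0.12490974 0.103     ]
cover wrist 0.79 [555.5, 167.0] [ 0.69164925 -0.0542968   0.085     ]
cover top 0.78 [330.4, 141.4] [ 0.68330619 -0.05309191  0.085     ]
well wrist 0.96 [425.7, 158.8] [ 0.54459837 -0.04608759  0.085     ]
well wrist 0.2 [407.1, 95.5] [0.52804702 0.00700795 0.085     ]
```

View pics/w4.png

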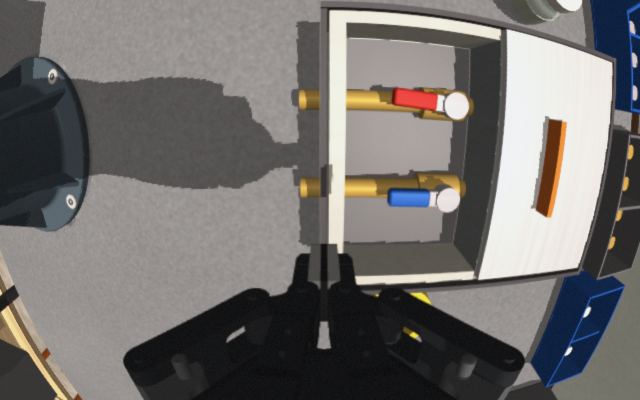

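View pics/t4.png

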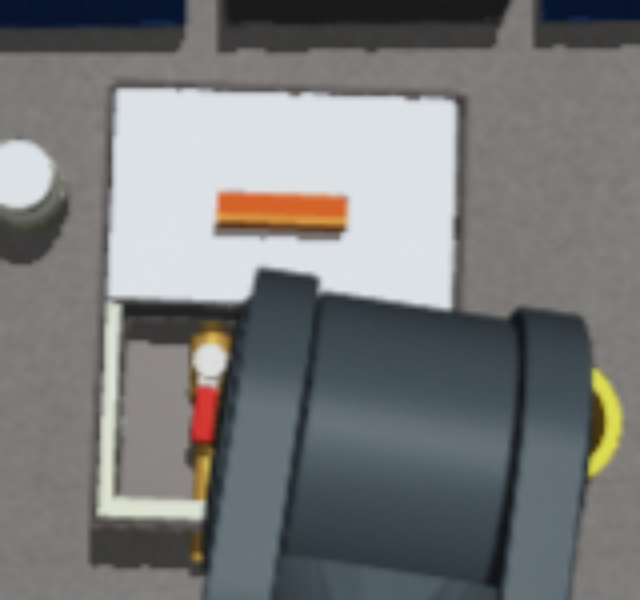

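The cover sits against the far stop (rib 0.664, cover about 0.688). The red pivot is at about (0.577, −0.001) with its grip at (0.537, 0.006), i.e. ~0.13 rad. Next I'll compute the arc for the finger corner.

```bash
python3 - <<'E'
from h import *
s=sensors.read_state();R=np.array(s['tcp_rot']);e=np.array(s['ee_pos']);print(e,R.round(3))
piv=np.array([.577,-.001]);a=np.radians(-2.65)
for th in [-.25,0,.15,.3,.5,.7,.9,1.1,1.3,1.45,1.57,1.63,1.7]:
    c=np.array([-40*np.cos(th)-8*np.sin(th)-12.5,40*np.sin(th)-8*np.cos(th)-11])/1000
    w=piv+np.array([np.cos(a)*c[0]-np.sin(a)*c[1],np.sin(a)*c[0]+np.cos(a)*c[1]])
    d=np.r_[w,.058]-e
    print(th,w.round(4),(R.T@d/.03).round(2))
E
```

```text
[ 0.45788552 -0.07533392  0.19093153] [[ 0.999 -0.045 -0.012]
 [-0.045 -0.999  0.003]
 [-0.012 -0.002 -1.   ]]
-0.25 [ 0.5265 -0.0273] [ 2.26 -1.69  4.41]
0 [ 0.5237 -0.0176] [ 2.16 -2.01  4.41]
0.15 [ 0.5232 -0.0115] [ 2.13 -2.21  4.41]
0.3 [ 0.5237 -0.0054] [ 2.14 -2.42  4.41]
0.5 [0.5257 0.0025] [ 2.19 -2.68  4.41]
0.7 [0.5292 0.0099] [ 2.3  -2.93  4.41]
0.9 [0.5341 0.0164] [ 2.45 -3.16  4.41]
1.1 [0.5402 0.0217] [ 2.65 -3.34  4.41]
1.3 [0.5473 0.0258] [ 2.88 -3.49  4.41]
1.45 [0.553  0.0279] [ 3.07 -3.57  4.4 ]
1.57 [0.5578 0.0289] [ 3.23 -3.61  4.4 ]
1.63 [0.5603 0.0292] [ 3.31 -3.62  4.4 ]
1.7 [0.5631 0.0294] [ 3.4  -3.63  4.4 ]
```

```bash
python3 -m jog '[[[1.2,-1,0],[0,0,0],0],[[2.26,-1.65,0.5],[0,0,0],0],[[2.26,-1.65,1.5],[0,0,0],0],[[2.26,-1.65,2.5],[0,0,0],0],[[2.26,-1.65,3.5],[0,0,0],0],[[2.26,-1.65,4.4],[0,0,0],0],[[2.26,-1.65,4.4],[0,0,0],0]]'; python3 - <<'E'
from h import *
s=sensors.read_state();print(s['ee_pos'],s['ft_force'])
save('w5',vision.capture('wrist'));save('s5',cv2.resize(vision.capture('side')[130:270,240:420],None,fx=4,fy=4))
E
```

```text
clock: 8.65
ee_pos: [0.5249, -0.0284, 0.0568]
tcp_rot: [[0.999, -0.045, -0.015], [-0.045, -0.999, 0.003], [-0.015, -0.002, -1.0]]
ft_force: [-0.4, -0.3, 0.7]
grip_width: 0.0001
[ 0.52489706 -0.02843517  0.05683329] [-0.37043937 -0.32484757  0.73189503]
```

View pics/w5.png

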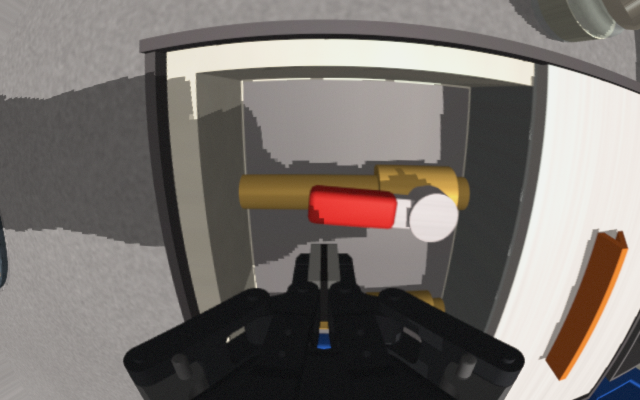

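View pics/s5.png

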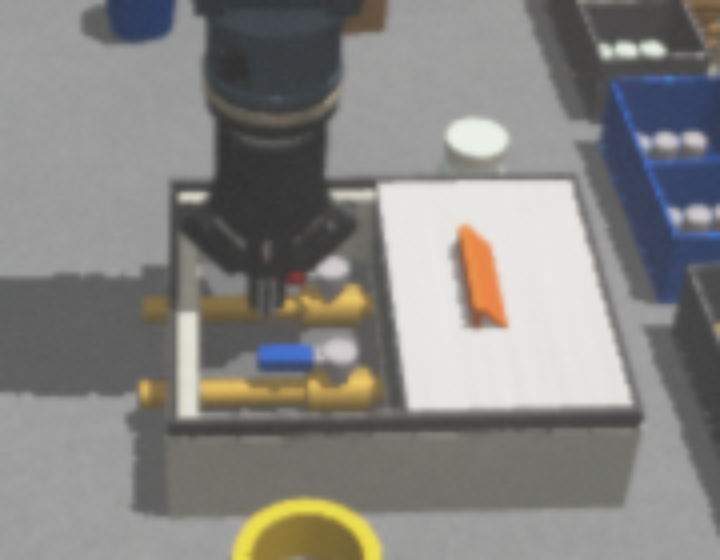

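The fingers are in the well with 12 mm clearance on the −y side of the red grip (308–395, 205), and well away from the blue. I'll push along the arc.

```bash
python3 -m jog '[[[-0.03,-0.18,0],[0,0,0],0],[[-0.05,-0.36,0],[0,0,0],0],[[-0.07,-0.46,0],[0,0,0],0],[[-0.08,-0.56,0],[0,0,0],0],[[-0.08,-0.67,0],[0,0,0],0],[[-0.07,-0.77,0],[0,0,0],0],[[-0.05,-0.9,0],[0,0,0],0],[[-0.02,-1.03,0],[0,0,0],0],[[0.03,-1.15,0],[0,0,0],0],[[0.09,-1.28,0],[0,0,0],0],[[0.16,-1.4,0],[0,0,0],0],[[0.24,-1.51,0],[0,0,0],0]]'; python3 - <<'E'
from h import *
s=sensors.read_state();print(s['ee_pos'],s['ft_force'])
save('w6',vision.capture('wrist'))
E
```

```text
clock: 10.25
ee_pos: [0.535, 0.0159, 0.0591]
tcp_rot: [[0.999, -0.045, -0.013], [-0.045, -0.999, 0.001], [-0.013, -0.001, -1.0]]
ft_force: [-5.7, -5.9, 4.3]
grip_width: -0.0001
[0.53500708 0.01587222 0.05906484] [-5.72191468 -5.91526645  4.25906328]
```

View pics/w6.png

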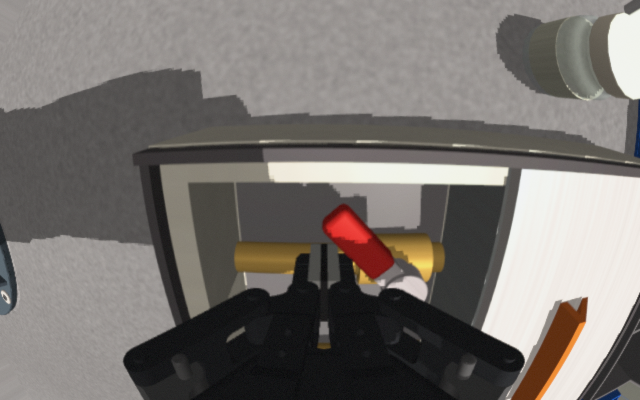

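The red handle has turned to about 0.9 rad, with the finger in contact at (325,255). I'll carry on to the stop.

```bash
python3 -m jog '[[[0.08,-0.09,0],[0,0,0],0],[[0.17,-0.17,0],[0,0,0],0],[[0.28,-0.24,0],[0,0,0],0],[[0.4,-0.31,0],[0,0,0],0],[[0.5,-0.35,0],[0,0,0],0],[[0.59,-0.39,0],[0,0,0],0],[[0.67,-0.42,0],[0,0,0],0],[[0.75,-0.43,0],[0,0,0],0]]';python3 - <<'E'
from h import *
s=sensors.read_state();print(s['ee_pos'],s['ft_force'])
save('w7',vision.capture('wrist'))
E
```

```text
clock: 11.3
ee_pos: [0.5568, 0.0285, 0.0586]
tcp_rot: [[0.999, -0.045, -0.015], [-0.045, -0.999, 0.002], [-0.015, -0.001, -1.0]]
ft_force: [-11.1, 2.3, 7.4]
grip_width: -0.0003
[0.55684157 0.02846366 0.05862197] [-11.11623772   2.29662379   7.36870197]
```

View pics/w7.png

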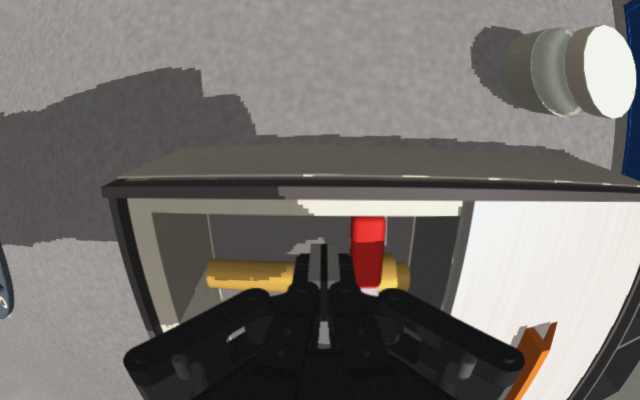

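The handle is nearly at +y, at (367,250). I'll creep on until the force confirms the stop.

```bash
python3 -m jog '[[[0.06,0,0],[0,0,0],0],[[0.12,0,0],[0,0,0],0]]';python3 -m jog '[[[0.07,0,0],[0,0,0],0],[[0.14,0,0],[0,0,0],0]]'
```

```text
clock: 11.6
ee_pos: [0.5576, 0.0286, 0.0583]
tcp_rot: [[0.999, -0.044, -0.021], [-0.044, -0.999, 0.002], [-0.021, -0.001, -1.0]]
ft_force: [-27.5, 0.7, 19.8]
grip_width: -0.0001
clock: 11.85
ee_pos: [0.5577, 0.0287, 0.0578]
tcp_rot: [[0.999, -0.044, -0.028], [-0.044, -0.999, 0.002], [-0.028, -0.001, -1.0]]
ft_force: [-35.0, 1.0, 25.2]
grip_width: 0.0001
```

At the hard stop: force is rising with no motion. Back off in −x, lift out, and check.

```bash
python3 -m jog '[[[-0.3,0,0],[0,0,0],0],[[-0.7,0,0],[0,0,0],0],[[-0.7,0,-1],[0,0,0],0],[[-0.7,0,-2.5],[0,0,0],0],[[-0.7,0,-4.5],[0,0,0],0],[[-2.5,1,-5],[0,0,0],0],[[-4.2,2.5,-5],[0,0,0],0],[[-4.5,4,-5],[0,0,0],0],[[-4.5,4.2,-5],[0,0,0],0],[[-4.5,4.2,-5],[0,0,0],0]]'; python3 - <<'E'
from h import *
s=sensors.read_state();print(s['ee_pos'],s['ft_force'])
save('w8',vision.capture('wrist'));save('t8',cv2.resize(vision.capture('top')[90:240,260:420],None,fx=4,fy=4));vision.capture('side')
for q,z in [('red_pivot',.065),('red_grip',.065),('blue_grip',.065),('rib',.103),('cover',.085)]:
  for c in('wrist','top'):
    for r in vision.landmark_of(c,q)[:1]:print(q,c,r['p'],r['position'],atz(c,r['position'],z,s))
E
```

```text
clock: 13.1
ee_pos: [0.4216, -0.0917, 0.2115]
tcp_rot: [[0.999, -0.045, -0.027], [-0.045, -0.999, 0.003], [-0.027, -0.001, -1.0]]
ft_force: [-0.0, 0.7, 0.3]
grip_width: 0.0002
[ 0.42155532 -0.0916736   0.21148717] [-0.02532678  0.73143998  0.28044125]
red_pivot wrist 0.79 [481.6, 90.5] [5.78042517e-01 4.22294065e-04 6.50000000e-02]
red_pivot top 0.79 [312.5, 179.4] [ 0.57875315 -0.00124839  0.065     ]
red_grip wrist 0.9 [483.4, 45.2] [0.58142692 0.04693805 0.065     ]
red_grip top 0.53 [293.6, 178.1] [0.58311241 0.0524436  0.065     ]
blue_grip wrist 0.82 [434.0, 173.0] [ 0.52814108 -0.08338352  0.065     ]
rib wrist 0.63 [565.3, 149.7] [ 0.66355564 -0.05066631  0.103     ]
rib top 0.87 [329.3, 144.8] [ 0.66977698 -0.04942948  0.103     ]
cover wrist 0.66 [574.9, 149.8] [ 0.69619488 -0.05308146  0.085     ]
cover top 0.74 [331.9, 140.3] [ 0.68640003 -0.05735961  0.085     ]
```

View pics/w8.png

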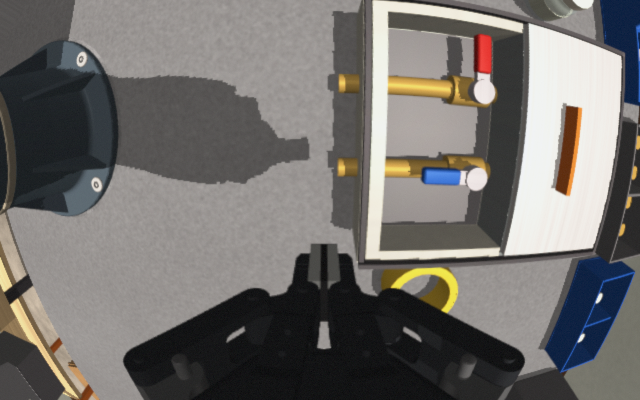

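View pics/t8.png

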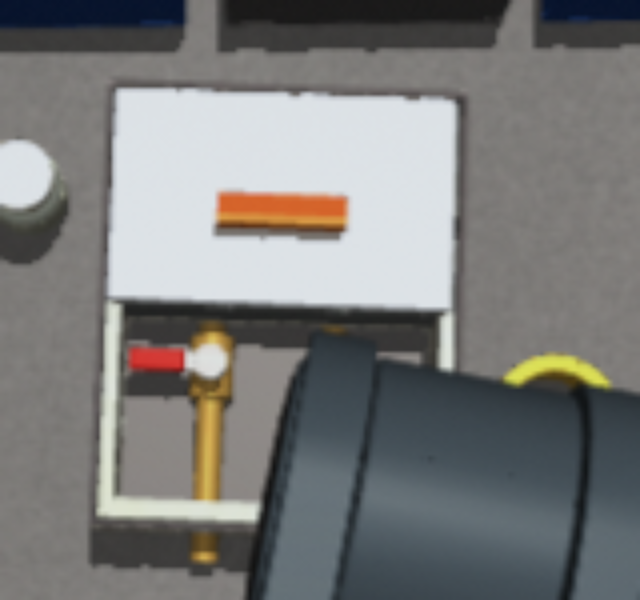

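The red handle points to box +y (483,52), the cover is at the far stop, and the blue is unchanged at (440,177). I'm handing in.

```bash
python3 -c "
from cell import ticket;print(ticket.close_job())"
```

```text
the job is handed in; nothing more can be done
None
```

The compressed air to the bag sealer is shut off, and I handed the job in at about 13 s with the gripper clear of everything.

- **Cover:** I slid it by its rib with shut fingertips to the far stop, where the wrist force reached about 59 N. It is left open. The final images put the rib at world x = 0.664–0.670 m, against an expected value of about 0.664 m at the stop.
- **Red handle:** I pushed it clockwise to its hard stop, where force rose to about 43 N with no more motion. In the last pictures it points along box +y to within about 2°.
- **Blue handle:** It measured the same before and after, within about 1 mm.
- **Other items:** The jar and tape look unmoved in the last pictures. I did not re-measure the cup, carton, screwdriver or spacer, but the arm never went near them.

The two cameras disagreed by up to 10 mm on the cover and rib. My fit of the box outline was also a few mm off, so I used the directly measured handle points instead.

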